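# Square the cold block to the stop rail

### The arm

A 6-joint arm with a two-finger parallel gripper is mounted at the origin on the work surface. World frame = base frame: x ahead of the robot, y to its left, z up, the work surface at z = 0. Lengths are in m, angles in degrees, forces in N, time in s.
With the tool pointing down it reaches from about 0.275 to 0.825 m from the base axis. Payload 5.2 kg.
Tool frame: the origin (TCP) lies on the centre line of the jaws, within the pads' length; the fingertips stand 17 mm ahead of it and the grasp point (between the pads) lies 2 mm behind it (ctrl.finger_overhang is the distance from the TCP to the fingertips, in m); z points along the fingers, y is the line along which they close (so a half turn about z gives the same grasp; the last joint's range is limited). The gripper opens to 93 mm and grips with 3 to 60 N. Pads are 15 mm wide; open, the fingers measure 128 mm over their backs; the gripper's body (75 mm by 188 mm) begins 65 mm behind the grasp point.
Start: joints at [-88.052, 14.817, 87.949, -0, 77.235, -11.62], TCP at [0.129, -0.535, 0.236] pointing down, gripper open.
Joint ranges: [-179.93, 179.93], [-52.35, 119.4], [10.71, 147.94], [-69.91, 249.91], [12.55, 155.21], [-178.61, 178.61]. Speed limits (degrees/s): [147.25, 147.25, 180, 180, 180, 180].

### API

Orientations are given as [roll, pitch, yaw] about the fixed x, y, z axes, in that order (R = Rz(yaw) Ry(pitch) Rx(roll)).
In Python, from workcell import ctrl gives the robot as it stands.
- The arm moves only by the tool carry_out, never from a script. Its argument "targets" is a list of rows, each a list of 3 entries, a list of its own where there are three numbers: the shift along the tool's x, y, z as a fraction of full scale, then the turn, a rotation vector about the tool's x, y, z as a fraction of full scale, then the opening, from 0 (shut) to 1 (fully open). In form: [[[dx, dy, dz], [wx, wy, wz], jaw], ...]. A call has 1 to 8 rows; each row shifts and turns the commanded pose from where the row before left it, along the tool's axes as they then stand; what a row does not reach is not made up. Full scale, the value 1, is 60 mm for a shift and 180 degrees for a turn. A row lasts 1/8 s, in which the tool goes at most 62.5 mm and 10.7 degrees, less where a joint would pass 70% of its speed; a pose out of reach is approached as far as the arm can. A call with a number of a shift or a turn outside -1 to 1 is refused whole. A call with a gripper value outside its range is refused whole. The fingers move at their own pace and stop on an object; "newtons" is the grip in N (left out, the last holds). Time passes only in rows, so rows that do not move let the fingers close. It gives the time, the measured TCP pose, the force, the opening and the grip force at its end, in the units of the state.
- ctrl.get_obs(): the state, without advancing time (a new reading comes with each control period).
- ctrl.capture(name): name is "scene" or "side" or "wrist"; returns the picture (384x512x3 uint8, red, green, blue); there is no depth.
- ctrl.camera_params(name): a dict with "camera_matrix" (3x3 intrinsics, pixels), "rvec" (rotation vector, rad) and "tvec" (3), from world to camera coordinates, as OpenCV has them; the wrist camera has in their place "mount" (4x4, takes a point from camera to tool coordinates, whose origin is the TCP and whose axes are the flange's). Camera axes: x right, y down, z forward; pixel columns grow to the right and rows downward; lengths in m; the calibration is good to about 2 mm. A picture is of the moment at which its call begins: read the wrist's pose just before it. camera_params takes no time and is no camera call.
- ctrl.job_done(): hands the job in; it is judged then, once.
Trained networks look in the newest picture that a camera, given by its name, has taken for a name from the list of things; names that differ only in an ending like _2 or _b are one class to them, and where a whole thing is asked for, a point or a joint stands for the part that bears it (a point fixed in the world has none). Each returns a list of dicts, best first, with "conf" (0 to 1); they miss things now and then, are a little off and sometimes report something else, mostly with a low value. They report only what shows in the picture. A call takes as long as a camera call. They do not tell look-alikes from the thing itself.
- ctrl.spot_in(camera, label): "box" ([centre column, centre row, width, height] in pixels, round what is visible of it).
- ctrl.cut_out(camera, label): "pixels" (384x512 bool, what is visible of it) and "box" ([centre column, centre row, width, height] in pixels, round what is visible of it).
- ctrl.spot_point(camera, label): "centre" ([column, row] in pixels: a listed point, or the origin of a listed thing).
The state is a dict: "time_s": time; "joints": joint angles; "qd": joint speeds; "joint_torque": joint torques, N m; "tool_pos": TCP position; "eef_rot": TCP orientation; "contact_force": force on the tool from outside, world axes, zero at the start; "ft_torque": the same for the moment, N m; "finger_gap": finger opening in m; "gripper_force": force on a finger pad.
Only numpy, scipy, OpenCV 4.12 (cv2) and the standard library are available. Lean on these libraries where they do the work, as an engineer would, in place of code of your own. Each camera call takes 0.05 s, during which the arm holds its last target. There are 200 camera calls.

### The job

The heavy cold block full of open sample tubes stands askew on the loading tray. Without lifting it, walk it round with the fingertips, nudging one corner and then another, until its bare long back face lies flat against the stop rail, wholly between the rail's two ends, then draw the hand clear. Go slowly so that nothing spills, have it about square before it meets the rail so that no corner knocks it, and do not touch the tubes or disturb the things standing about.

Things in the scene. Friction and masses are not known exactly. Their poses are not given: they have to be found in the camera images.
- tray: loading tray: flat dark steel plate, 340 (x) by 420 mm (y), fixed on the bench at a place and yaw that vary, its top 14 mm above the bench. Origin at the centre of its underside; x points across it towards the stop rail (roughly away from the robot), y along the rail to the left, z up.
- rail: stop rail: aluminium bar fixed on the tray near its far edge, 230 mm long (y), 14 mm thick, 22 mm high above the tray top. Origin at the middle of its near face, which the block must lie against, at tray-top level. The face is the plane x = 0; the bar is at positive x, the open tray at negative x; its ends are at y = +115 and -115 mm. Axes parallel to the tray's.
- block: cold block: solid aluminium, 95 (x) by 140 (y) by 50 mm high, 1.1 to 1.7 kg, loose on the tray; sliding it takes 5 to 13 N. Origin at the centre of its underside; x out of its bare long back face, y to its left, z up. A white label strip runs along the front edge of its top and front face. It starts clear of the rail, turned 30 to 67 degrees anticlockwise (from above) from square.
- tubes: the eleven open sample tubes, white plastic, fixed in wells of the block, with their open lids standing up to 24 mm above its top (74 mm above the tray). Same origin and axes as the block. Not to be touched.
- back_left (a point): lower corner of the block at the left (+y) end of its back face, at tray level. The block is square when its x is parallel to the rail's x
- back_right (a point): lower corner of the block at the right (-y) end of its back face, at tray level; at the start it is the corner nearest the rail. A push here along the block's -x, from the rail side, also turns it clockwise, and moves it back from the rail and to the right
- front_left (a point): lower corner of the block at the left (+y) end of its front (label) face, at tray level; at the start it is the corner nearest the robot. A push here along the block's +x turns the block clockwise (from above) about a point some 70 to 100 mm to the right of its centre, so that the block also moves along its +x
- front_right (a point): lower corner of the block at the right (-y) end of its front (label) face, at tray level. A push here along the block's +x turns the block anticlockwise
- tube_rack: blue plastic rack with small tubes, 190 by 100 mm, 50 mm high, loose on the bench to the left of the tray; origin at the centre of its underside, long side along its x. Leave alone.
- pipette: grey and white hand pipette, about 250 mm long, 28 mm high, lying loose on the bench to the right of the tray; origin under its handle, x along it to the tip. Leave alone.
- reagent_bottle: small capped bottle, 32 mm in diameter, 62 mm high, standing loose on the near right corner of the tray; origin at the centre of its underside. Leave alone.
Things that resemble listed ones, but are neither listed nor needed, are in the scene too. Of the things shaped like the block, the aluminium one is meant.

How it is judged (in metres and radians):
At the end, for the whole second after the job is handed in: The block stands flat and at rest on the tray, both ends of its bare back face within 3 mm of the rail's near face, and its back face wholly between the rail's ends (2 mm allowed) (x of back_left in the frame of rail between -0.003 and 0.004 m and x of back_right in the frame of rail between -0.003 and 0.004 m and y of back_left in the frame of rail below 0.117 m and y of back_right in the frame of rail above -0.117 m and z of block in the frame of rail below 0.003 m and angle between block's own z axis and vertical below 0.05 rad and linear speed of block below 0.01 m/s); the robot touches nothing.
It fails at once if the block is lifted (more than 6 mm) or tipped (more than 0.12 rad) (z of block in the frame of rail above 0.006 m or angle between block's own z axis and vertical above 0.12 rad).
It fails at once if the block knocks the rail (more than 2 N) while more than 0.2 rad (11 degrees) out of square with it (contact force between block and rail above 2 N and angle between the x axis of block and the x axis of rail, either way round above 0.2 rad).
It fails at once if the block is shoved faster than 0.25 m/s (linear speed of block above 0.25 m/s).
It fails at once if the robot touches the open tubes (more than 0.5 N) (contact force between tubes and the fingers above 0.5 N or contact force between tubes and the arm above 0.5 N).
It fails at once if the tube rack, the pipette or the bottle is moved by more than 15 mm, or the bottle is tipped (distance of any of tube_rack, pipette, reagent_bottle from where it was at the start of the episode above 0.015 m or angle between reagent_bottle's own z axis and vertical above 0.3 rad).
It also fails if it takes over 72 s, if anything falls off the work surface, if the arm or the gripper's body presses on something with over 40 N, if the wrist force passes 120 N, or if a joint passes its speed limit or range.

## Working session

There is one attempt and no reset: what is moved stays moved. The work goes in short steps, Python scripts to look and compute and a tool call to move; the robot and the scene stay as the last step left them, time stands still between calls to the robot, and variables do not carry over. Pictures are saved under pics/ and viewed, at most 10 in all, crops included, and the job is handed in when it is done.

Besides the shell and the picture viewer there is one more tool, called after "Request:" as name([rows], argument=value, ...), one row to a line, values as JSON. carry_out: Moves the arm, as the interface text tells. Shift numbers are shares of 60 mm and turn numbers shares of 180 degrees, none past 1 either way. Its arguments: {"type":"object","properties":{"targets":{"type":"array"},"newtons":{"type":"number"}},"required":["targets"]}

```bash
mkdir -p pics
cat > h.py <<'E'
import numpy as np,cv2
from workcell import ctrl
from scipy.spatial.transform import Rotation as R
def ray(cam,uv):
    p=ctrl.camera_params(cam);K=np.array(p["camera_matrix"]);
    d=np.linalg.inv(K)@[uv[0],uv[1],1.]
    M=R.from_rotvec(np.ravel(p["rvec"])).as_matrix();t=np.ravel(p["tvec"])
    return -M.T@t, M.T@d
def onz(cam,uv,z):
    c,d=ray(cam,uv);return c+d*(z-c[2])/d[2]
def proj(cam,P):
    p=ctrl.camera_params(cam)
    return cv2.projectPoints(np.array(P,float).reshape(-1,3),np.ravel(p["rvec"]),np.ravel(p["tvec"]),np.array(p["camera_matrix"]),None)[0][:,0]
def save(cam,name):
    im=ctrl.capture(cam);cv2.imwrite("pics/%s.png"%name,cv2.cvtColor(im,cv2.COLOR_RGB2BGR));return im
E
python3 - <<'E'
from h import *
a=save("scene","scene0");b=save("side","side0")
cv2.imwrite("pics/both0.png",cv2.resize(cv2.cvtColor(np.vstack([a,b]),cv2.COLOR_RGB2BGR),None,fx=.78,fy=.78))
for cam in("scene","side"):
    print(cam,ray(cam,(256,192)))
    for l in("block","rail","tray","back_left","back_right","front_left","front_right","tubes","reagent_bottle","tube_rack","pipette"):
        r=ctrl.spot_point(cam,l)
        z=dict(tray=0,tube_rack=0,pipette=0).get(l,.014)
        print(l,[(np.round(q["centre"],1).tolist(),round(q["conf"],2),onz(cam,q["centre"],z)[:2].round(3).tolist()) for q in r[:3]])
print(ctrl.get_obs()["eef_rot"],ctrl.get_obs()["time_s"])
E
```

```text
scene (array([1.42175882, 0.0704171 , 1.2223472 ]), array([-0.62807817, -0.06280852, -0.77582292]))
block [([344.3, 153.5], 0.94, [0.261, 0.265]), ([393.3, 289.5], 0.93, [0.774, 0.374]), ([271.1, 224.6], 0.67, [0.57, 0.027])]
rail [([273.3, 267.3], 0.83, [0.719, 0.04])]
tray [([273.8, 233.2], 0.77, [0.592, 0.036])]
back_left [([364.0, 161.0], 0.83, [0.293, 0.329]), ([151.0, 142.2], 0.76, [0.233, -0.413]), ([244.9, 234.8], 0.63, [0.611, -0.05])]
back_right [([329.8, 171.8], 0.97, [0.347, 0.212]), ([398.3, 319.3], 0.91, [0.861, 0.378]), ([267.5, 247.1], 0.72, [0.651, 0.02])]
front_left [([124.9, 270.3], 0.77, [0.748, -0.385]), ([240.4, 233.7], 0.59, [0.607, -0.064])]
front_right [([241.8, 238.3], 0.9, [0.624, -0.058]), ([147.0, 302.0], 0.78, [0.843, -0.301]), ([320.8, 150.8], 0.77, [0.251, 0.184])]
tubes [([147.4, 276.1], 0.85, [0.764, -0.316]), ([170.1, 143.4], 0.67, [0.236, -0.344]), ([393.4, 287.4], 0.63, [0.767, 0.375])]
reagent_bottle [([211.7, 202.7], 0.41, [0.493, -0.165])]
tube_rack [([386.2, 224.3], 0.61, [0.543, 0.381])]
pipette [([142.8, 205.8], 0.86, [0.504, -0.388])]
side 
[... 487 characters left out ...]
.34, 0.189]), ([326.1, 117.5], 0.79, [0.843, 0.365])]
front_left [([247.6, 204.6], 0.91, [0.479, 0.011]), ([387.8, 307.7], 0.91, [0.727, -0.405]), ([143.8, 159.3], 0.88, [0.199, 0.294])]
front_right [([322.5, 130.5], 0.95, [0.806, 0.295]), ([159.6, 184.3], 0.87, [0.238, 0.162]), ([296.5, 215.5], 0.85, [0.604, -0.066])]
tubes [([380.4, 280.1], 0.96, [0.743, -0.328]), ([275.8, 198.9], 0.76, [0.565, 0.013]), ([304.0, 122.1], 0.72, [0.759, 0.358])]
reagent_bottle [([267.6, 249.0], 0.72, [0.495, -0.163])]
tube_rack [([243.9, 128.2], 0.92, [0.551, 0.395])]
pipette [([295.0, 328.0], 0.61, [0.502, -0.396]), ([277.6, 200.8], 0.23, [0.572, 0.018])]
[ 1.79999156e+02 -6.14333288e-04  1.35676674e+01] 1.2
```

View pics/both0.png

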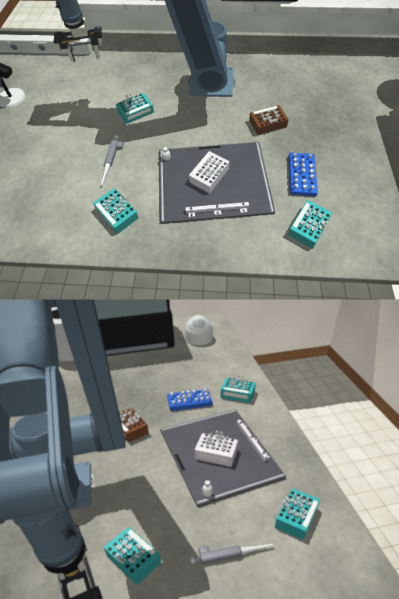

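The picture shows the aluminium block on the tray at about scene (270,220) and side (277,200). The look-alikes stand on the bench: teal in scene at (147,270), (172,136) and (397,287), brown at (344,153). The block on the dark tray fits the description, so I confirm it enlarged.

Run:
```python
from h import *
a=cv2.imread("pics/scene0.png")[170:300,190:360];b=cv2.imread("pics/side0.png")[130:260,200:370]
cv2.imwrite("pics/crop0.png",np.vstack([cv2.resize(a,None,fx=2.3,fy=2.3,interpolation=cv2.INTER_CUBIC),cv2.resize(b,None,fx=2.3,fy=2.3,interpolation=cv2.INTER_CUBIC)]))
for cam in("scene","side"):
  for l in("tray","rail","block"):
    for r in ctrl.cut_out(cam,l)[:4]:
        m=r["pixels"].astype(np.uint8)
        c=max(cv2.findContours(m,0,2)[0],key=cv2.contourArea)
        h=cv2.convexHull(c)
        q=cv2.approxPolyDP(h,4 if l!="rail" else 3,True)[:,0]
        z={"tray":.014,"rail":.036,"block":.064}[l]
        print(cam,l,round(r["conf"],2),r["box"],[(p.tolist(),onz(cam,p,z)[:2].round(3).tolist()) for p in q])
```

```text
scene tray 0.9 [279.3, 235.7, 150.2, 102.7] [([333, 183], [0.395, 0.221]), ([350, 273], [0.727, 0.258]), ([206, 284], [0.781, -0.146]), ([205, 192], [0.45, -0.192])]
scene rail 0.79 [279.4, 268.6, 83.3, 17.0] [([318, 261], [0.705, 0.166]), ([315, 271], [0.738, 0.158]), ([245, 277], [0.766, -0.036]), ([238, 269], [0.742, -0.058]), ([243, 265], [0.728, -0.045])]
scene block 0.91 [270.9, 222.1, 51.0, 50.1] [([271, 194], [0.49, 0.023]), ([292, 206], [0.534, 0.089]), ([292, 216], [0.571, 0.089]), ([268, 247], [0.683, 0.024]), ([245, 234], [0.642, -0.045]), ([243, 224], [0.607, -0.054])]
scene block 0.87 [146.0, 268.1, 57.8, 52.4] [([145, 242], [0.682, -0.33]), ([161, 253], [0.716, -0.277]), ([177, 277], [0.79, -0.219]), ([152, 298], [0.855, -0.274]), ([120, 262], [0.751, -0.386])]
scene block 0.74 [344.4, 152.7, 46.5, 37.3] [([357, 135], [0.22, 0.304]), ([368, 151], [0.294, 0.335]), ([366, 162], [0.344, 0.325]), ([330, 171], [0.388, 0.207]), ([320, 154], [0.314, 0.177]), ([321, 144], [0.268, 0.181])]
scene block 0.74 [172.4, 136.1, 47.5, 36.3] [([185, 120], [0.168, -0.295]), ([196, 143], 
[... 458 characters left out ...]
7.9, 328.0, 74.3, 72.7] [([164, 292], [0.22, -0.268]), ([205, 331], [0.297, -0.391]), ([177, 363], [0.23, -0.449]), ([133, 320], [0.146, -0.325])]
side block 0.77 [171.2, 161.8, 37.5, 46.0] [([169, 139], [0.289, 0.314]), ([178, 143], [0.315, 0.285]), ([190, 170], [0.335, 0.146]), ([164, 182], [0.255, 0.112]), ([153, 145], [0.237, 0.295])]
side block 0.72 [381.7, 274.5, 57.0, 67.2] [([374, 243], [0.751, -0.25]), ([408, 256], [0.815, -0.309]), ([388, 306], [0.708, -0.428]), ([352, 291], [0.644, -0.371])]
side block 0.69 [278.7, 192.1, 51.0, 44.3] [([259, 172], [0.532, 0.086]), ([284, 170], [0.606, 0.076]), ([303, 180], [0.648, 0.02]), ([295, 213], [0.587, -0.1]), ([251, 203], [0.481, -0.034])]
```

View pics/crop0.png

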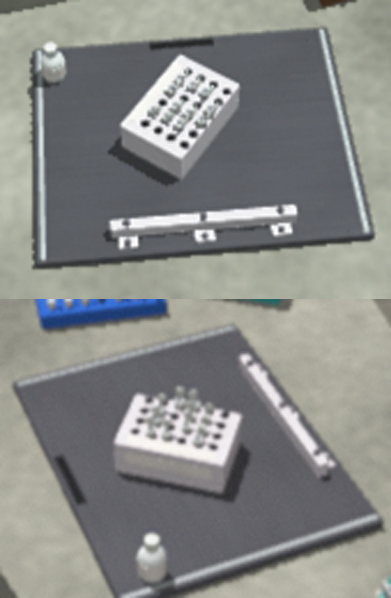

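The crop confirms it: a bare aluminium block with the white label face towards the side camera, back face turned towards the rail's right. Now I fit the poses.

```bash
cat >> h.py <<'E'
from scipy.optimize import minimize,least_squares
def box(p,x0,x1,y0,y1,z0,z1):
    c,s=np.cos(p[2]),np.sin(p[2])
    return np.array([[p[0]+c*x-s*y,p[1]+s*x+c*y,z] for x in(x0,x1) for y in(y0,y1) for z in(z0,z1)])
def sil(cam,P):
    m=np.zeros((384*4,512*4),np.uint8)
    cv2.fillConvexPoly(m,cv2.convexHull(((proj(cam,P)+.5)*4).astype(np.int32)),1);return m
def fit(masks,dims,p0,step=(.01,.01,.05)):
    M={c:cv2.resize(m.astype(np.uint8),None,fx=4,fy=4,interpolation=0) for c,m in masks.items()}
    def f(p):
        e=0
        for c,m in M.items():
            s=sil(c,box(p,*dims));e+=1-(s&m).sum()/(s|m).sum()
        return e
    s=np.vstack([p0]+[np.array(p0)+np.eye(3)[i]*step[i] for i in range(3)])
    r=minimize(f,p0,method="Nelder-Mead",options=dict(initial_simplex=s,xatol=1e-4,fatol=1e-4));return r.x,r.fun
DB=(-.0475,.0475,-.07,.07,.014,.064)
E
python3 - <<'E'
from h import *
ctrl.capture("scene");ctrl.capture("side")
ms={c:{l:ctrl.cut_out(c,l) for l in("tray","rail")} for c in("scene","side")}
g=lambda l:{c:ms[c][l][0]["pixels"] for c in ms}
t,e=fit(g("tray"),(-.17,.17,-.21,.21,0,.014),(.585,.032,.138));print("tray",t,e)
for sel in(("scene","side"),("scene",),("side",)):
  r,e=fit({c:g("rail")[c] for c in sel},(0,.014,-.115,.115,.014,.036),(.715,.047,.138));print("rail",sel,r,np.degrees(r[2]),e)
S=dict(scene=([5,1,7,3,6,2],[(269.6,193.9),0,0,0]))
# block: idx order box(): (x-,y-),(x-,y+),(x+,y-),(x+,y+) each z0,z1
obs={"scene":{3:(269.6,193.9),7:(294.3,210),5:(269.6,236.5),1:(243,223.9),4:(269.6,247.4),0:(243,234.3)},
"side":{1:(297.8,203),3:(250.9,191.7),7:(257.8,171.7),5:(304.3,180),2:(250,203.5),0:(296.5,213.9)}}
def f(p,cs=("scene","side")):
    return np.concatenate([(proj(c,box(p,*DB)[list(obs[c])])-np.array(list(obs[c].values()))).ravel() for c in cs])
for cs in(("scene","side"),("scene",),("side",)):
  q=least_squares(f,(.57,.025,1.0),args=(cs,),loss="soft_l1").x
  print("block",cs,q,np.degrees(q[2]),np.abs(f(q,cs)).max())
  d=q[:2]-r[:2]
print(box(q,*DB)[::2])
print(ctrl.get_obs()["time_s"])
E
```

```text
tray [0.58300705 0.03476746 0.14321095] 0.3436981435626484
rail ('scene', 'side') [0.71236241 0.05319593 0.14474366] 8.293200829429766 0.3611960765516419
rail ('scene',) [0.71325129 0.05482834 0.15442162] 8.847706955833832 0.2197924980047885
rail ('side',) [0.7121358  0.05227623 0.14268917] 8.17548706518419 0.12921769557610596
block ('scene', 'side') [0.57016081 0.01935818 1.05009144] 60.16580733285952 4.099580349998519
block ('scene',) [0.57167222 0.02204212 1.02395526] 58.66831507784225 3.133868010855366
block ('side',) [0.56940354 0.01487682 1.04694555] 59.98556163985515 1.72906629904665
[[ 0.60625613 -0.06126868  0.014     ]
 [ 0.48503022  0.00876188  0.014     ]
 [ 0.65377686  0.02099177  0.014     ]
 [ 0.53255095  0.09102232  0.014     ]]
1.8
```

Request:
carry_out([
  [[0.6, -0.44, 0], [0, 0, 0], 1],
  [[0.69, -0.51, 0], [0, 0, 0], 1],
  [[0.69, -0.51, 0], [0, 0, 0], 1],
  [[0.69, -0.51, 0], [0, 0, 0], 1],
  [[0.69, -0.51, 0], [0, 0, 0], 1],
  [[0.69, -0.51, 0], [0, 0, 0], 1],
  [[0.69, -0.51, 0], [0, 0, 0], 1],
  [[0.69, -0.51, 0], [0, 0, 0], 1],
])

```text
time_s: 2.8
tool_pos: [0.3903, -0.223, 0.236]
eef_rot: [180.0, -0.0, 13.6]
contact_force: [0.1, -0.4, -0.1]
finger_gap: 0.0929
gripper_force: 0.0
```

Request:
carry_out([
  [[0.69, -0.51, 0], [0, 0, 0], 1],
  [[0.69, -0.51, 0], [0, 0, 0], 1],
  [[0.69, -0.51, 0], [0, 0, 0], 1],
  [[0.69, -0.51, 0], [0, 0, 0], 1],
  [[0, 0, 0], [0, 0, -0.055], 1],
  [[0, 0, 0], [0, 0, -0.055], 1],
  [[0, 0, 0], [0, 0, -0.055], 1],
  [[0, 0, 0], [0, 0, -0.055], 1],
])

```text
time_s: 3.8
tool_pos: [0.5216, -0.0664, 0.2356]
eef_rot: [-180.0, 0.0, 53.5]
contact_force: [0.5, 0.4, 0.5]
finger_gap: 0.0929
gripper_force: 0.0
```

Request:
carry_out([
  [[0, 0, 0], [0, 0, -0.038], 1],
  [[0, 0, 0], [0, 0, 0], 1],
])

```text
time_s: 4.05
tool_pos: [0.5216, -0.0665, 0.2357]
eef_rot: [180.0, 0.0, 59.9]
contact_force: [0.1, 0.1, -0.3]
finger_gap: 0.0931
gripper_force: 0.0
```

```bash
cat >> h.py <<'E'
def wcam(cam="wrist"):
    o=ctrl.get_obs();T=np.eye(4);T[:3,:3]=R.from_euler("xyz",o["eef_rot"],degrees=True).as_matrix();T[:3,3]=o["tool_pos"]
    p=ctrl.camera_params(cam);return T@np.array(p["mount"]),np.array(p["camera_matrix"])
def wonz(T,K,uv,z):
    d=T[:3,:3]@np.linalg.inv(K)@[uv[0],uv[1],1.];c=T[:3,3];return (c+d*(z-c[2])/d[2])[:2]
E
python3 - <<'E'
from h import *
o=ctrl.get_obs();print(o["time_s"],o["tool_pos"],o["eef_rot"],o["finger_gap"])
T,K=wcam();print(T.round(3),K)
save("wrist","w1")
for l in("rail","back_left","back_right","front_left","front_right"):
    print(l,[(np.round(q["centre"],1).tolist(),round(q["conf"],2),wonz(T,K,q["centre"],.014).round(3).tolist()) for q in ctrl.spot_point("wrist",l)[:2]])
E
```

```text
4.05 [ 0.52158116 -0.06647121  0.23567622] [1.79997695e+02 9.61412470e-05 5.99478001e+01] 0.09305370852007416
[[ 0.865 -0.483 -0.134  0.559]
 [-0.501 -0.834 -0.23  -0.003]
 [-0.001  0.266 -0.964  0.385]
 [ 0.     0.     0.     1.   ]] [[279.7463599    0.         258.01361416]
 [  0.         279.7463599  193.42476074]
 [  0.           0.           1.        ]]
rail [([348.8, 4.9], 0.83, [0.713, 0.052])]
back_left []
back_right [([20.5, 52.0], 0.7, [0.348, 0.206]), ([463.6, 185.9], 0.6, [0.756, -0.223])]
front_left []
front_right [([159.5, 354.5], 0.56, [0.23, -0.247]), ([275.4, 238.9], 0.53, [0.495, -0.163])]
```

View pics/w1.png

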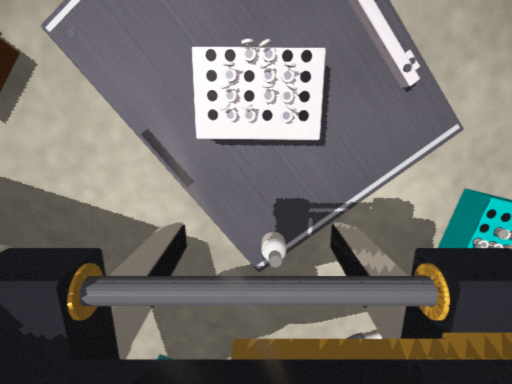

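The wrist picture shows the block top with corners near (192,48), (325,48), (322,139), (197,139), label front edge towards the gripper, with the bottle at (273,245) and the rail's right end at (412,80).

Run:
```python
from h import *
T,K=wcam()
c=[wonz(T,K,p,.064) for p in((192,47.5),(325.5,47.5),(322.5,139),(196.5,139))]
c=np.array(c);bl,br,fr,fl=c;print(c.round(4),np.linalg.norm(bl-br),np.linalg.norm(fl-fr),np.linalg.norm(bl-fl),np.linalg.norm(br-fr))
m=c.mean(0);d=(bl-br)+(fl-fr);print(m,np.degrees(np.arctan2(-d[0],d[1])))
# rail right end: near top corner
print([wonz(T,K,p,.036).round(4).tolist() for p in((407,86),(360,0))])
# rail corner model for comparison
print(box((.7124,.053,.143),0,.014,-.115,.115,.014,.036)[:2])
```

```text
[[ 0.534   0.0916]
 [ 0.6543  0.0218]
 [ 0.6095 -0.0607]
 [ 0.4862  0.0108]] 0.13909907735643537 0.142536215552008 0.093893035241393 0.09387358230352846
[0.57098519 0.01589838] 59.898165501580785
[[0.7269, -0.0606], [0.7159, 0.0472]]
[[ 0.72878901 -0.06082618  0.014     ]
 [ 0.72878901 -0.06082618  0.036     ]]
```

Request:
carry_out([
  [[0, 0, 0.5], [0, 0, 0], 1],
  [[0, 0, 0.6], [0, 0, 0], 1],
  [[0, 0, 0.6], [0, 0, 0], 1],
  [[0, 0, 0.6], [0, 0, 0], 1],
  [[0, 0, 0.5], [0, 0, 0], 1],
  [[0, 0, 0.4], [0, 0, 0], 1],
  [[0.2, 0, 0], [0, 0, 0], 1],
  [[0.2, 0, 0], [0, 0, 0], 1],
])

```text
time_s: 5.35
tool_pos: [0.5347, -0.0452, 0.0445]
eef_rot: [179.9, -0.0, 60.0]
contact_force: [-0.4, -0.6, 0.5]
finger_gap: 0.0928
gripper_force: 0.0
```

Request:
carry_out([
  [[0.1, 0, 0], [0, 0, 0], 1],
  [[0.05, 0, 0], [0, 0, 0], 1],
  [[0.03, 0, 0], [0, 0, 0], 1],
  [[0.03, 0, 0], [0, 0, 0], 1],
])

```text
time_s: 5.85
tool_pos: [0.5399, -0.0348, 0.0439]
eef_rot: [180.0, -0.0, 60.0]
contact_force: [-0.5, 0.2, -0.1]
finger_gap: 0.0932
gripper_force: 0.0
```

Request:
carry_out([
  [[0.03, 0, 0], [0, 0, 0], 1],
  [[0.03, 0, 0], [0, 0, 0], 1],
  [[0.02, 0, 0], [0, 0, 0], 1],
])

```text
time_s: 6.22
tool_pos: [0.5419, -0.0321, 0.0437]
eef_rot: [180.0, 0.1, 60.0]
contact_force: [-2.0, -7.2, 1.4]
finger_gap: 0.0927
gripper_force: 3.6
```

Request:
carry_out([
  [[0.02, 0, 0], [0, 0, 0], 1],
  [[0.02, 0, 0], [0, 0, 0], 1],
])

```text
time_s: 6.48
tool_pos: [0.5425, -0.0311, 0.0437]
eef_rot: [-180.0, 0.2, 60.0]
contact_force: [-5.5, -10.7, 2.9]
finger_gap: 0.0929
gripper_force: 6.1
```

Request:
carry_out([
  [[0.047, -0.022, 0], [0, 0, 0.00833], 1],
  [[0.047, -0.022, 0], [0, 0, 0.00833], 1],
  [[0.063, -0.03, 0], [0, 0, 0.0111], 1],
  [[0.063, -0.03, 0], [0, 0, 0.0111], 1],
  [[0.063, -0.03, 0], [0, 0, 0.0111], 1],
  [[0.063, -0.03, 0], [0, 0, 0.0111], 1],
  [[0.063, -0.03, 0], [0, 0, 0.0111], 1],
  [[0.063, -0.03, 0], [0, 0, 0.0111], 1],
])

```text
time_s: 7.48
tool_pos: [0.547, 0.0001, 0.0436]
eef_rot: [-179.9, 0.3, 45.0]
contact_force: [-9.3, -10.3, 6.8]
finger_gap: 0.0935
gripper_force: 6.9
```

Run:
```python
from h import *
a=save("scene","s2");b=save("side","d2")
cv2.imwrite("pics/c2.png",np.vstack([cv2.resize(a[170:300,190:360],None,fx=2.3,fy=2.3),cv2.resize(b[130:260,200:370],None,fx=2.3,fy=2.3)])[:,:,::-1])
```

```text
(no output)
```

View pics/c2.png

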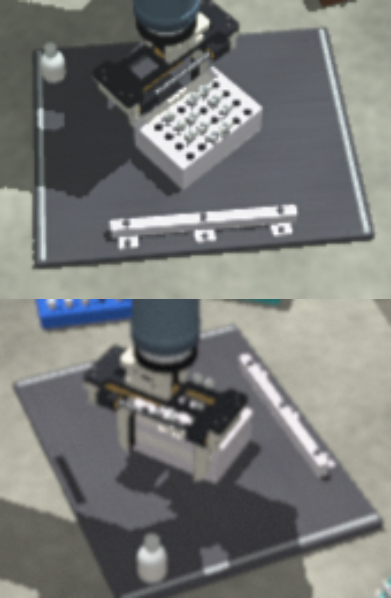

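The block follows with both fingers on its front face, and its nearest corner at scene crop (183,188) is clear of the rail. I continue the same turn.

Request:
carry_out([
  [[0.078, -0.038, 0], [0, 0, 0.0139], 1],
  [[0.078, -0.038, 0], [0, 0, 0.0139], 1],
  [[0.078, -0.038, 0], [0, 0, 0.0139], 1],
  [[0.078, -0.038, 0], [0, 0, 0.0139], 1],
  [[0.078, -0.038, 0], [0, 0, 0.0139], 1],
  [[0.078, -0.038, 0], [0, 0, 0.0139], 1],
  [[0.078, -0.038, 0], [0, 0, 0.0139], 1],
  [[0.078, -0.038, 0], [0, 0, 0.0139], 1],
])

```text
time_s: 8.57
tool_pos: [0.5631, 0.0371, 0.0435]
eef_rot: [-179.9, 0.7, 25.0]
contact_force: [-19.2, -9.8, 16.3]
finger_gap: 0.0931
gripper_force: 10.5
```

Run:
```python
from h import *
T,K=wcam();w=save("wrist","w3");cv2.imwrite("pics/w3.png",w[:,:,::-1])
print(ctrl.get_obs()["tool_pos"],T.round(3).tolist())
```

```text
[0.56363912 0.03764346 0.04351984] [[0.423, -0.87, -0.254, 0.632], [-0.906, -0.407, -0.115, 0.069], [-0.004, 0.279, -0.96, 0.192], [0.0, 0.0, 0.0, 1.0]]
```

View pics/w3.png

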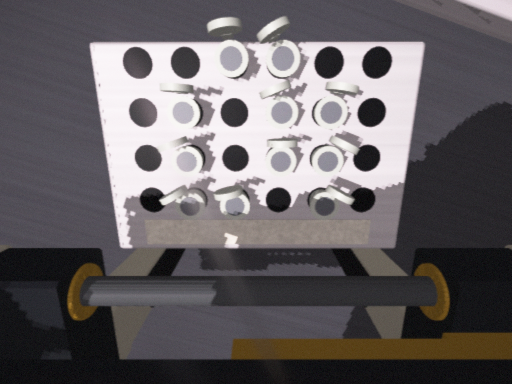

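The wrist picture shows the block front edge at (121–397, 247) parallel to the jaws and centred, with no finger near a tube. The remaining turn is about 16.8°.

Request:
carry_out([
  [[0.075, -0.0365, -0.002], [0, 0, 0.01333], 1],
  [[0.075, -0.0365, -0.002], [0, 0, 0.01333], 1],
  [[0.075, -0.0365, -0.002], [0, 0, 0.01333], 1],
  [[0.075, -0.0365, -0.002], [0, 0, 0.01333], 1],
  [[0.075, -0.0365, -0.002], [0, 0, 0.01333], 1],
  [[0.075, -0.0365, 0], [0, 0, 0.01333], 1],
  [[0.075, -0.0365, 0], [0, 0, 0.01333], 1],
  [[0, 0, 0], [0, 0, 0], 1],
])

```text
time_s: 9.62
tool_pos: [0.5875, 0.0632, 0.0434]
eef_rot: [-179.9, 0.8, 8.2]
contact_force: [-17.3, -1.1, 12.3]
finger_gap: 0.0927
gripper_force: 8.9
```

Run:
```python
from h import *
T,K=wcam();w=save("wrist","w4");cv2.imwrite("pics/w4.png",w[:,:,::-1])
a=save("scene","s4")
o=ctrl.get_obs();p=o["tool_pos"];print(p,o["eef_rot"],o["contact_force"],o["time_s"])
y=np.radians(o["eef_rot"][2]);c=np.array(p[:2])+.055*np.array([np.cos(y),np.sin(y)]);d=c-[.7124,.053];t=np.radians(8.2)
print("block centre in rail",d[0]*np.cos(t)+d[1]*np.sin(t),-d[0]*np.sin(t)+d[1]*np.cos(t))
v=np.zeros((584,512,3),np.uint8);v[:240]=w[:240];v[240:]=cv2.resize(a[180:300,190:367],(512,344))
cv2.imwrite("pics/c4.png",v[:,:,::-1])
```

```text
[0.58754449 0.06314434 0.04345041] [-179.87810062    0.75043588    8.19228256] [-17.17819635  -0.33195686  11.28430777] 9.725
block centre in rail -0.0671321367410566 0.027841225380161587
```

View pics/c4.png

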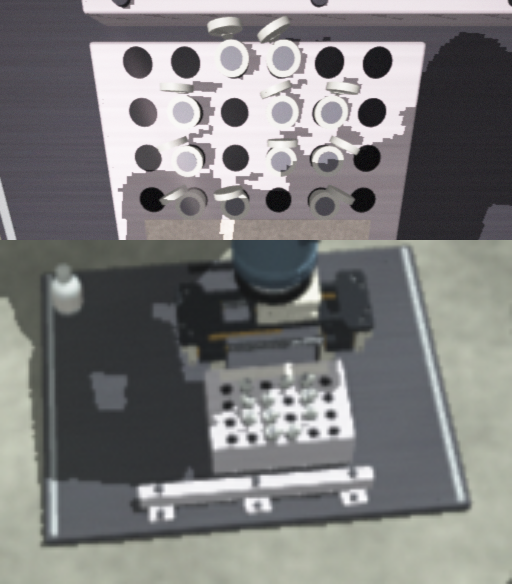

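The block is square: the rail edge runs parallel at wrist row ~12, and the block spans scene crop x 215–352 against the rail's 138–374. The remaining gap is about 19 mm, so I push straight, slowly.

Request:
carry_out([
  [[0.04, 0, 0], [0, 0, 0], 1],
  [[0.04, 0, 0], [0, 0, 0], 1],
  [[0.04, 0, 0], [0, 0, 0], 1],
  [[0.04, 0, 0], [0, 0, 0], 1],
  [[0.04, 0, 0], [0, 0, 0], 1],
  [[0.03, 0, 0], [0, 0, 0], 1],
  [[0.03, 0, 0], [0, 0, 0], 1],
])

```text
time_s: 10.6
tool_pos: [0.6019, 0.065, 0.0435]
eef_rot: [-179.9, 0.9, 8.3]
contact_force: [-20.5, -2.9, 14.6]
finger_gap: 0.093
gripper_force: 10.7
```

Request:
carry_out([
  [[0.015, 0, 0], [0, 0, 0], 1],
  [[0.015, 0, 0], [0, 0, 0], 1],
])

```text
time_s: 10.85
tool_pos: [0.6037, 0.0653, 0.0435]
eef_rot: [-179.9, 0.9, 8.3]
contact_force: [-20.6, -3.5, 15.3]
finger_gap: 0.0929
gripper_force: 10.6
```

Request:
carry_out([
  [[0.015, 0, 0], [0, 0, 0], 1],
  [[0.015, 0, 0], [0, 0, 0], 1],
])

```text
time_s: 11.1
tool_pos: [0.6053, 0.0655, 0.0435]
eef_rot: [-179.9, 0.9, 8.2]
contact_force: [-23.7, -2.9, 16.7]
finger_gap: 0.0932
gripper_force: 11.9
```

Request:
carry_out([
  [[0.015, 0, 0], [0, 0, 0], 1],
  [[0.015, 0, 0], [0, 0, 0], 1],
])

```text
time_s: 11.35
tool_pos: [0.6053, 0.0655, 0.0435]
eef_rot: [-179.9, 1.1, 8.3]
contact_force: [-28.2, -4.2, 21.7]
finger_gap: 0.0931
gripper_force: 14.6
```

Request:
carry_out([
  [[0.015, 0, 0], [0, 0, 0], 1],
  [[0.015, 0, 0], [0, 0, 0], 1],
])

```text
time_s: 11.6
tool_pos: [0.6053, 0.0655, 0.0435]
eef_rot: [-179.9, 1.3, 8.3]
contact_force: [-33.2, -6.1, 26.7]
finger_gap: 0.0928
gripper_force: 17.5
```

It has stalled firmly against the rail. I ease off and retreat.

Request:
carry_out([
  [[-0.03, 0, 0], [0, 0, 0], 1],
  [[-0.03, 0, 0], [0, 0, 0], 1],
  [[-0.05, 0, 0], [0, 0, 0], 1],
  [[-0.1, 0, 0], [0, 0, 0], 1],
  [[-0.3, 0, 0], [0, 0, 0], 1],
  [[-0.4, 0, 0], [0, 0, 0], 1],
  [[-0.4, 0, 0], [0, 0, 0], 1],
  [[-0.1, 0, 0], [0, 0, 0], 1],
])

```text
time_s: 12.6
tool_pos: [0.532, 0.054, 0.0443]
eef_rot: [-180.0, 0.0, 8.2]
contact_force: [-0.7, 1.0, 0.2]
finger_gap: 0.0927
gripper_force: 0.0
```

Request:
carry_out([
  [[0, 0, -0.4], [0, 0, 0], 1],
  [[0, 0, -0.6], [0, 0, 0], 1],
  [[0, 0, -0.6], [0, 0, 0], 1],
  [[0, 0, -0.6], [0, 0, 0], 1],
  [[0, 0, -0.4], [0, 0, 0], 1],
  [[0, 0, 0], [0, 0, 0], 1],
])

```text
time_s: 13.35
tool_pos: [0.5351, 0.0539, 0.2025]
eef_rot: [179.9, -0.3, 8.2]
contact_force: [-0.6, 0.2, -0.2]
finger_gap: 0.093
gripper_force: 0.0
```

Run:
```python
from h import *
T,K=wcam();w=save("wrist","w5");b=save("side","d5")
o=ctrl.get_obs();print(o["tool_pos"],o["contact_force"],o["time_s"])
v=np.vstack([w[:250],cv2.resize(b[130:260,200:370],(512,340))])
cv2.imwrite("pics/c5.png",v[:,:,::-1])
```

```text
[0.5330585  0.05408284 0.19962644] [ 0.95735042 -0.30066351  0.32362612] 13.45
```

View pics/c5.png

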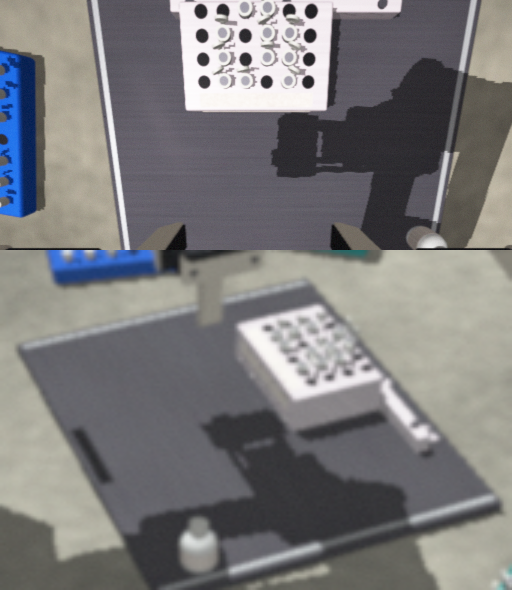

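The block lies along the rail with the rail's left end showing at wrist px 171, outside the block's 181. I check the seam from above.

Request:
carry_out([
  [[0.4, 0, -0.2], [0, 0, 0], 1],
  [[0.5, 0, 0], [0, 0, 0], 1],
  [[0.5, 0, 0], [0, 0, 0], 1],
  [[0.3, 0, 0], [0, 0, 0], 1],
  [[0, 0, 0], [0, 0, 0], 1],
  [[0, 0, 0], [0, 0, 0], 1],
])

```text
time_s: 14.2
tool_pos: [0.6328, 0.0686, 0.2109]
eef_rot: [-180.0, 0.2, 8.2]
contact_force: [0.3, 0.3, -0.1]
finger_gap: 0.093
gripper_force: 0.0
```

Run:
```python
from h import *
T,K=wcam();w=save("wrist","w6");np.save("T6.npy",T)
cv2.imwrite("pics/c6.png",cv2.resize(w[20:240,110:410],None,fx=2.6,fy=2.6,interpolation=cv2.INTER_CUBIC)[:,:,::-1])
```

```text
(no output)
```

View pics/c6.png

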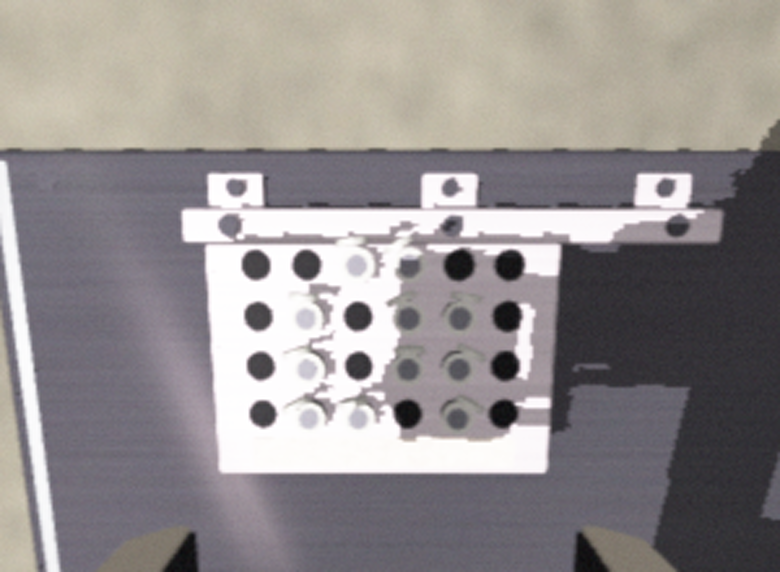

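The seam at crop row ~243 is closed and parallel along its whole length, and the block (205–560) lies within the rail (183–721). I hand it in.

```bash
python3 -c "
from workcell import ctrl
print(ctrl.job_done())"
```

```text
the job is handed in; nothing more can be done
None
```

The cold block lies flat against the stop rail, between its two ends as seen in the last wrist picture, with the hand clear; the job was handed in at about 14 s of the 72 s allowed, and no verdict was returned.

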